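# Trip the safety breaker, load the control unit, switch back on

### The job

Prove the bench's safety breaker and then put the boiler control unit on test: press the breaker's round test button so that its lever drops by itself, and take your hand off. With the lever still down, move the grey control unit from its dock into the test bay, keeping it upright and lowering it gently, without dropping it, until it stands on the bay's floor between the two cheeks, and let go. Then lift the lever back up until it rests on its rear stop by itself, and leave the other things on the bench where they are.

Things in the scene. Friction and masses are not known exactly. Their poses are not given: they have to be found in the camera images.
- breaker: White breaker housing fixed to the bench, 110 (x) x 170 (y) x 60 mm high; origin at the centre of its underside, z up, x towards its back (brass terminals), -x its front, which faces the robot within about 0.3 rad. Lever pivot at x = -35, y = -45 mm (bearing ears up to 78 mm high), test button at x = -35, y = +45 mm.
- test_button (a joint): Travel of the round test button (grey cap 34 mm across) straight down, m: 0 released, 0.008 fully pressed, springs back. It takes about 1 N at first and 4 to 5 N to the bottom; the lever trips at about 5 mm, so press it fully home (8 mm).
- button_top (a point): Centre of the top face of the test button cap, 80 mm above the bench when released; z up.
- lever (a joint): Breaker lever angle, rad: 0 = up on its rear stop (leaning 0.2 rad back past vertical, stays by its own weight); grows as it swings forward (housing's -x) and down to 1.45 = dropped (0.32 rad above level, sticking out over the housing's front). Between 0.2 and 1.45 it falls forward by itself. Pivot along the housing's y. 150 g; about 1.5 N lifts it at the knob.
- lever_knob (a point): Centre of the black ball knob (28 mm diameter) at the end of the lever; 85 mm from the pivot, on a 12 mm steel rod. About 151 mm above the bench when up, 95 mm when dropped, with free space beneath it.
- lever_hinge (a point): Point on the lever's pivot axis in the lever's plane, 68 mm above the bench; it does not move. Its axes are those of the housing.
- unit: Boiler control unit: loose grey plastic box 62 (its x) x 46 (its y) x 80 mm high, about 0.3 kg, plain flat sides, flat top with a white connector strip; origin at the centre of its underside, z up. It starts standing in the dock with its axes along the dock's.
- dock: Storage dock fixed to the bench: steel plate 110 (x) x 120 (y) x 6 mm on which the unit stands, two upright aluminium cheeks 50 mm wide (y) up to 90 mm above the bench, inner faces at x = +-35 mm, outer +-43; low lips up to 14 mm high at y = +-28 to 34 mm. Fingers reach only the unit's +-y faces (46 mm apart) in it. Origin: centre of the underside, z up.
- bay: Test bay, fixed: wooden plate 130 (x) x 150 (y) x 6 mm; upright cheeks 66 mm long (x) up to 90 mm high, inner faces at y = +-26 mm, outer +-34; lips 14 mm high, inner faces at x = +-35; terminal strips 26 mm high at y = +-47 to 69. The unit goes in with its x along the bay's x, either way round; only its +-x faces are then reachable: put it down and regrasp first. Origin: underside centre.
- mat: Thin grey ribbed mat, flush with the bench, 620 x 1060 mm; origin at its centre, never moves, axes along the world's. Two patches of it suit putting the unit down: 130 mm nearer the robot than its centre and 150 mm to the left or right of it (+-y). No bystander comes within 70 mm of their centres; the dropped lever may overhang one, never both.
- terminal_block: Bystander: loose black terminal block 36 x 64 x 24 mm with brass screws; origin at the centre of its underside. A loose screwdriver lies across, nearer the robot than this block.
- meter: Bystander: black multimeter lying flat, 150 x 75 x 32 mm; origin at the centre of its underside.
- spool: Bystander: solder spool, 64 mm across, 50 mm high, upright; origin at the centre of its underside.
- jar: Bystander: amber jar, 64 mm across, 85 mm high; origin at the centre of its underside.
- mug: Bystander: white mug, 80 mm across, 95 mm high; origin at the centre of its underside.
- wrench: Bystander: steel spanner, 160 mm long, lying along its x.
Mind the look-alikes: they are no part of the job. Leave any black or yellow look-alike of the unit alone.

How it is judged:
On the way, in this order (a step that is already met when the one before it is completed fails the run):
1. the test button is pressed (4 mm or more) while the lever is still up (value of joint test_button above 0.004 m and value of joint lever below 0.5 rad).
2. the lever has dropped (beyond 1.3 rad) and the hand is off the breaker (value of joint lever above 1.3 rad and value of joint test_button below 0.002 m and contact force between each of the fingers, the arm and breaker below 0.3 N), for 0.1 s.
3. with the lever still down, the unit stands in the bay, released (value of joint lever above 1.3 rad and x of unit in the frame of bay between -0.008 and 0.008 m and y of unit in the frame of bay between -0.006 and 0.006 m and z of unit in the frame of bay between 0.002 and 0.01 m and angle between unit's own z axis and vertical below 0.1 rad and contact force between the fingers and unit below 0.2 N), for 0.2 s.
4. the lever is up again on its stop (value of joint lever below 0.1 rad and x of unit in the frame of bay between -0.008 and 0.008 m and y of unit in the frame of bay between -0.006 and 0.006 m and z of unit in the frame of bay between 0.002 and 0.01 m and angle between unit's own z axis and vertical below 0.1 rad), for 0.2 s.
At the end, for the whole second after the job is handed in: The lever rests up on its rear stop (within 0.1 rad), the test button is released (under 2 mm), and the control unit stands at rest and upright (within 0.1 rad) on the bay's floor (within 4 mm of it), between the cheeks and lips (within 8 mm of the bay's centre along its length and 6 mm across) (all of step 4 and value of joint test_button below 0.002 m and linear speed of unit below 0.02 m/s); the robot touches nothing.
It fails at once if the unit is tipped more than 0.5 rad from upright (angle between unit's own z axis and vertical above 0.5 rad).
It fails at once if the unit is dropped into the bay (moves faster than 0.35 m/s over the bay, within 60 mm of its floor) (horizontal distance between unit and bay below 0.03 m and z of unit in the frame of bay below 0.066 m and linear speed of unit above 0.35 m/s).
It fails at once if a bystander (terminal block, meter, spool, jar, mug, wrench) is pushed more than 30 mm or knocked over (distance of any of terminal_block, meter, spool, jar, mug, wrench from where it was at the start of the episode above 0.03 m or angle between any of jar, mug, spool's own z axis and vertical above 0.8 rad).
It also fails if it takes over 70 s, if anything falls off the work surface, if the arm or the gripper's body presses on something with over 40 N, if the wrist force passes 120 N, or if a joint passes its speed limit or range.

### The arm

A 6-joint arm with a two-finger parallel gripper is mounted at the origin on the work surface. World frame = base frame: x ahead of the robot, y to its left, z up, the work surface at z = 0. Lengths are in m, angles in rad, forces in N, time in s.
With the tool pointing down it reaches from about 0.3 to 0.775 m from the base axis. Payload 14.6 kg.
Tool frame: the origin (TCP) lies at the very end of the fingers, on their centre line; the grasp point (between the pads) lies 19 mm behind it; z points along the fingers, y is the line along which they close (so a half turn about z gives the same grasp; the last joint's range is limited). The gripper opens to 94 mm and grips with 3 to 60 N. Pads are 16 mm wide; open, the fingers measure 119 mm over their backs; the gripper's body (75 mm by 177 mm) begins 78 mm behind the grasp point.
Start: joints at [-1.228, 0.3, 1.521, -0, 1.321, -0.067], TCP at [0.219, -0.504, 0.205] pointing down, gripper open.
Joint ranges: [-3.03, 3.03], [-0.79, 2.21], [0.23, 2.52], [-1.04, 4.18], [0, 3.07], [-2.55, 2.55]. Speed limits (rad/s): [2.22, 2.22, 2.57, 3.14, 3.14, 3.14].

### API

Orientations are given as [roll, pitch, yaw] about the fixed x, y, z axes, in that order (R = Rz(yaw) Ry(pitch) Rx(roll)).
In Python, from station import ctrl gives the robot as it stands. The module is installed in compiled form; this text tells all that it offers.
- The arm moves only by the tool step_arm, never from a script. Its argument "deltas" is a list of rows, each an object with "dp": the shift along the tool's x, y, z scaled (see below), a list of three; "twist": the turn about the tool's z scaled (see below). In form: [{"dp": [tx, ty, tz], "twist": twist}, ...]. A call has 1 to 12 rows; each row shifts and turns the commanded pose from where the row before left it, along the tool's axes as they then stand; what a row does not reach is not made up. The controller multiplies each number of a shift by 0.04 m and each number of a turn by 4 degrees. A row lasts 1/10 s, in which the tool goes at most 50 mm and 8.59 degrees, less where a joint would pass 70% of its speed; a pose out of reach is approached as far as the arm can. A call with a number of a shift or a turn outside -1 to 1 is refused whole. A call with a gripper value outside its range is refused whole. "gripper" is the opening, from -1 (shut) to 1 (fully open), set as the call begins (left out, the last holds). The fingers move at their own pace and stop on an object; "squeeze" is the grip in N (left out, the last holds). Time passes only in rows, so rows that do not move let the fingers close. It gives the time, the measured TCP pose, the force, the opening and the grip force at its end, in the units of the state.
- ctrl.get_obs(): the state, without advancing time (a new reading comes with each control period).
- ctrl.camera(name): name is "side" or "top" or "wrist"; returns (picture, depth): 420x560x3 uint8, red, green, blue; 420x560 float32, m along the optical axis (not along the pixel's ray), 0 where there is no reading.
- ctrl.get_calibration(name): a dict with "fx", "fy", "cx", "cy" (pixels), "distortion" ([k1, k2, p1, p2, k3] as OpenCV has them; the pictures are not rectified), "world_to_cam" (4x4, takes a point from world to camera coordinates); the wrist camera has in their place "hand_eye" (4x4, takes a point from camera to tool coordinates, whose origin is the TCP and whose axes are the flange's). Camera axes: x right, y down, z forward; pixel columns grow to the right and rows downward; lengths in m; the calibration is good to about 2 mm. A picture is of the moment at which its call begins: read the wrist's pose just before it. get_calibration takes no time and is no camera call.
- ctrl.hand_in(): hands the job in; it is judged then, once.
Trained networks look in the newest picture that a camera, given by its name, has taken for a name from the list of things; names that differ only in an ending like _2 or _b are one class to them, and where a whole thing is asked for, a point or a joint stands for the part that bears it (a point fixed in the world has none). Each returns a list of dicts, best first, with "conf" (0 to 1); they miss things now and then, are a little off and sometimes report something else, mostly with a low value. They report only what shows in the picture. A call takes as long as a camera call. They do not tell look-alikes from the thing itself.
- ctrl.spot_in(camera, label): "rect" ([left, top, right, bottom] as shares, 0 to 1, of the picture: columns of its width, rows of its height, round what is visible of it).
- ctrl.cut_out(camera, label): "pixels" (420x560 bool, what is visible of it) and "rect" ([left, top, right, bottom] as shares, 0 to 1, of the picture: columns of its width, rows of its height, round what is visible of it).
The state is a dict: "time_s": time; "qpos": joint angles; "joint_vel": joint speeds; "tau": joint torques, N m; "ee_pos": TCP position; "eef_rot": TCP orientation; "force": force on the tool from outside, world axes, zero at the start; "moment": the same for the moment, N m; "grip_width": finger opening in m; "grip_force": force on a finger pad.
Only numpy, scipy, OpenCV 4.12 (cv2) and the standard library are available. Lean on these libraries where they do the work, as an engineer would, in place of code of your own. Each camera call takes 0.05 s, during which the arm holds its last target. There are 200 camera calls.

## Working session

There is one attempt and no reset: what is moved stays moved. The work goes in short steps, Python scripts to look and compute and a tool call to move; the robot and the scene stay as the last step left them, time stands still between calls to the robot, and variables do not carry over. Pictures are saved under pics/ and viewed, at most 10 in all, crops included, and the job is handed in when it is done.

Besides the shell and the picture viewer there is one more tool, called after ">>>" by a JSON object that holds its "op" and its "data", one argument or row to a line. step_arm: Moves the arm, as the interface text tells. Its arguments: {"type":"object","properties":{"deltas":{"type":"array"},"gripper":{"type":"number"},"squeeze":{"type":"number"}},"required":["deltas"]}

```bash
mkdir -p pics
cat > h.py <<'E'
import numpy as np, cv2
from scipy.spatial.transform import Rotation as R
from station import ctrl
def Tcw(name):
    c=ctrl.get_calibration(name)
    if 'world_to_cam' in c: T=np.linalg.inv(np.array(c['world_to_cam']))
    else:
        o=ctrl.get_obs(); W=np.eye(4); W[:3,:3]=R.from_euler('xyz',o['eef_rot']).as_matrix(); W[:3,3]=o['ee_pos']
        T=W@np.array(c['hand_eye'])
    K=np.array([[c['fx'],0,c['cx']],[0,c['fy'],c['cy']],[0,0,1.]])
    return K,np.array(c['distortion']),T
def cloud(name):
    K,D,T=Tcw(name); im,d=ctrl.camera(name)
    v,u=np.mgrid[:420,:560]
    n=cv2.undistortPoints(np.stack([u,v],-1).reshape(-1,1,2).astype(np.float64),K,D).reshape(420,560,2)
    P=np.concatenate([n*d[...,None],d[...,None]],-1)@T[:3,:3].T+T[:3,3]
    P[d==0]=np.nan
    return im,d,P
def proj(name,X,KDT=None):
    K,D,T=KDT or Tcw(name); I=np.linalg.inv(T)
    return cv2.projectPoints(np.atleast_2d(X).astype(float),cv2.Rodrigues(I[:3,:3])[0],I[:3,3],K,D)[0].reshape(-1,2)
def save(im,f): cv2.imwrite('pics/'+f,cv2.cvtColor(im,cv2.COLOR_RGB2BGR))
E
python3 - <<'E'
from h import *
o=ctrl.get_obs(); print(o['time_s'],o['ee_pos'],o['eef_rot'])
for n in ['top','side']:
    im,d,P=cloud(n); save(im,n+'0.png'); np.savez(n+'0.npz',im=im,d=d,P=P)
    print(n,Tcw(n)[2].round(3).tolist(), (d==0).mean())
    for l in ['breaker','test_button','lever','lever_knob','unit','dock','bay']:
        for r in ctrl.cut_out(n,l)[:3]:
            m=r['pixels']; q=P[m]; q=q[~np.isnan(q[:,0])]
            print(l,round(r['conf'],2),(np.array(r['rect'])*[560,420,560,420]).round().astype(int),np.median(q,0).round(3),np.percentile(q[:,2],95).round(3),m.sum())
E
```

```text
0.0 [ 0.21904256 -0.50421982  0.20489507] [-3.14047128e+00 -6.15242474e-05  4.09827878e-01]
top [[0.011, -0.999, 0.052, 0.511], [-1.0, -0.01, 0.017, -0.019], [-0.017, -0.052, -0.999, 1.534], [0.0, 0.0, 0.0, 1.0]] 0.003996598639455782
breaker 0.84 [349 194 415 238] [ 0.567 -0.293  0.063] 0.085 2055
test_button 0.71 [350 196 415 237] [ 0.568 -0.293  0.063] 0.085 2030
test_button 0.42 [363 220 372 231] [ 0.541 -0.245  0.081] 0.085 95
lever 0.58 [349 195 417 238] [ 0.568 -0.293  0.063] 0.084 2168
lever_knob 0.51 [350 192 414 239] [ 0.567 -0.293  0.063] 0.084 2125
lever_knob 0.5 [392 219 409 230] [ 0.537 -0.333  0.161] 0.167 89
unit 0.9 [270 198 286 221] [0.583 0.019 0.087] 0.092 345
unit 0.86 [307 239 329 251] [ 0.477 -0.102  0.081] 0.086 334
unit 0.64 [310 192 335 213] [ 0.606 -0.112  0.081] 0.086 360
dock 0.83 [258 194 303 231] [0.577 0.022 0.008] 0.091 928
dock 0.67 [197 147 246 174] [0.737 0.197 0.033] 0.04 1171
bay 0.84 [162 199 219 255] [0.53  0.298 0.011] 0.089 1906
side [[-0.781, -0.445, 0.438, 0.019], [-0.624, 0.555, -0.55, 0.716], [0.001, -0.703, -0.711, 1.046], [0.0, 0.0, 0.0, 1.0]] 0.0037712585034013605
breaker 0.83 [313 147 374 213] [ 0.552 -0.277  0.061] 0.104 2218
breaker 0.7 [213 203 248 233] [0.765 0.021 0.007] 0.011 268
lever 0.72 [358 147 368 178] [ 0.536 -0.331  0.135] 0.164 150
lever_knob 0.58 [361 143 366 176] [ 0.536 -0.33   0.136] 0.164 109
lever_knob 0.33 [163 231 221 283] [0.731 0.209 0.032] 0.038 1538
unit 0.88 [267 221 290 257] [0.582 0.041 0.08 ] 0.089 599
unit 0.85 [320 210 350 251] [ 0.47  -0.083  0.062] 0.083 737
unit 0.66 [285 188 313 224] [ 0.598 -0.1    0.057] 0.083 749
dock 0.78 [246 216 302 270] [0.554 0.045 0.008] 0.089 1105
bay 0.83 [185 292 257 360] [0.517 0.319 0.02 ] 0.089 2983
```

```bash
ls pics
```

```text
side0.png
top0.png
```

View pics/top0.png

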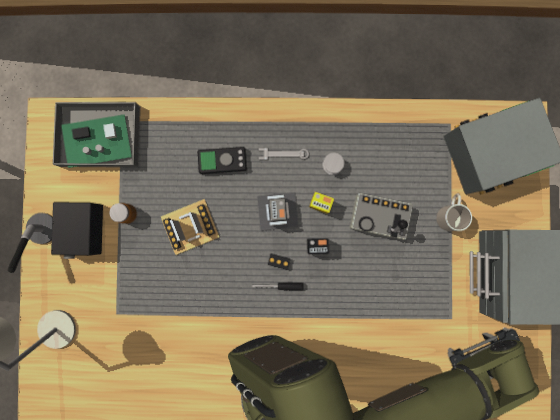

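View pics/side0.png

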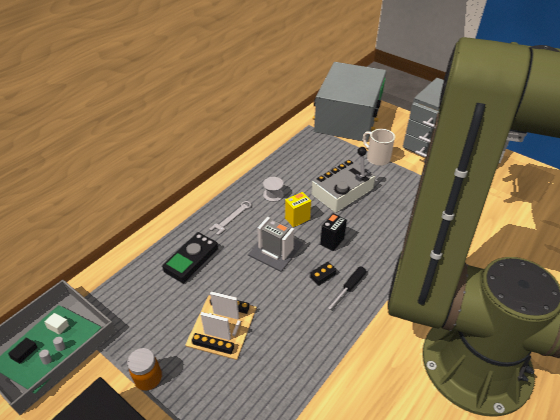

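The top picture shows the breaker at about (385,215), with the button at (367,225) and the knob at (400,225). The grey unit is in its dock at (277,210), and the bay is at (190,227). The black look-alike is at (318,245) and the yellow one at (322,203). The side picture agrees: dock (275,240), bay (220,320), lever up at (362,150). Next I'll go over the breaker to measure it with the wrist camera.

Run:
```python
from h import *
P=np.concatenate([np.load(n+'0.npz')['P'].reshape(-1,3) for n in ('top','side')])
P=P[~np.isnan(P[:,0])]
def rect(c,r,z0,z1):
    q=P[(np.hypot(P[:,0]-c[0],P[:,1]-c[1])<r)&(P[:,2]>z0)&(P[:,2]<z1)]
    (x,y),s,a=cv2.minAreaRect((q[:,:2]*1000).astype(np.float32)); print(c,len(q),round(x),round(y),np.round(s),round(a,1))
rect((.567,-.293),.13,.05,.07); rect((.58,.02),.08,.075,.1); rect((.53,.298),.08,.075,.1); rect((.53,.298),.12,.003,.035); rect((.58,.02),.085,.003,.02)
K,D,T=Tcw('wrist'); print(np.array(ctrl.get_calibration('wrist')['hand_eye']).round(3).tolist(),K.round(0).tolist())
a=np.load('top0.npz')['P']
for uv in [(120,123),(450,318),(118,314),(448,123)]: print(uv,a[uv[1],uv[0]].round(3))
```

```text
(0.567, -0.293) 2925 569 -294 [176. 111.] 78.6
(0.58, 0.02) 916 583 23 [89. 55.] 6.5
(0.53, 0.298) 511 531 301 [69. 71.] 22.6
(0.53, 0.298) 5306 530 298 [237. 239.] 21.1
(0.58, 0.02) 1905 579 21 [167. 165.] 0.5
[[-0.0, -0.965, -0.261, 0.077], [1.0, -0.0, -0.0, 0.0], [0.0, -0.261, 0.965, -0.179], [0.0, 0.0, 0.0, 1.0]] [[364.0, 0.0, 270.0], [0.0, 364.0, 210.0], [0.0, 0.0, 1.0]]
(120, 123) [0.856 0.529 0.02 ]
(450, 318) [ 0.249 -0.524 -0.003]
(118, 314) [0.249 0.524 0.004]
(448, 123) [ 0.868 -0.519  0.003]
```

>>> {"op": "step_arm", "data": {
  "deltas": [
    {"dp":[0,0,-1]},
    {"dp":[0,0,-1]},
    {"dp":[0,0,-1]},
    {"dp":[0,0,-0.5]},
    {"dp":[0,0,0]}
  ],
  "gripper": -1
}}

```text
invalid input at $.deltas[0]: expected keys dp, twist
```

>>> {"op": "step_arm", "data": {
  "deltas": [
    {"dp":[0,0,-0.5],"twist":1},
    {"dp":[0,0,-0.5],"twist":1},
    {"dp":[0,0,-0.5],"twist":1},
    {"dp":[0,0,-0.5],"twist":1},
    {"dp":[0,0,-0.4],"twist":1},
    {"dp":[0,0,0],"twist":1},
    {"dp":[0,0,0],"twist":1},
    {"dp":[0,0,0],"twist":1},
    {"dp":[0,0,0],"twist":0.75}
  ],
  "gripper": -1
}}

```text
time_s: 1.7
ee_pos: [0.2191, -0.5044, 0.3014]
eef_rot: [-3.142, 0.0, -0.204]
force: [0.6, 0.2, 0.1]
grip_width: 0.025
grip_force: 0.0
```

>>> {"op": "step_arm", "data": {
  "deltas": [
    {"dp":[0.8,-0.85,0],"twist":0},
    {"dp":[0.8,-0.85,0],"twist":0},
    {"dp":[0.8,-0.85,0],"twist":0},
    {"dp":[0.8,-0.85,0],"twist":0},
    {"dp":[0.8,-0.85,0],"twist":0},
    {"dp":[0.8,-0.85,0],"twist":0},
    {"dp":[0.8,-0.85,0],"twist":0},
    {"dp":[0.8,-0.85,0],"twist":0},
    {"dp":[0,0,0],"twist":0},
    {"dp":[0,0,0],"twist":0},
    {"dp":[0,0,0],"twist":0}
  ]
}}

```text
time_s: 2.8
ee_pos: [0.5237, -0.2897, 0.3015]
eef_rot: [3.141, 0.0, -0.202]
force: [-0.5, -0.1, -0.4]
grip_width: 0.0003
grip_force: 0.0
```

```bash
cat >> h.py <<'E'
def goto(x=None,y=None,z=None,yaw=None,rows=None):
    "print tool-axis shift (units) and twist (units) to reach the target; shift after the twist"
    o=ctrl.get_obs(); p=o['ee_pos']; ps=o['eef_rot'][2]
    t=np.array([p[i] if v is None else v for i,v in enumerate((x,y,z))]); yw=ps if yaw is None else yaw
    Rm=R.from_euler('xyz',[np.pi,0,yw]).as_matrix()
    print('at',np.round(p,4),round(ps,3),'-> dp',(Rm.T@(t-p)/.04).round(2),'twist',round(-np.degrees(yw-ps)/4,2))
E
python3 - <<'E'
from h import *
o=ctrl.get_obs(); print(o['time_s'],np.round(o['ee_pos'],4),np.round(o['eef_rot'],4),o['grip_width'],np.round(o['force'],2))
im,d,P=cloud('wrist'); save(im,'w1.png'); np.savez('w1.npz',im=im,P=P)
for l in ['breaker','test_button','lever','lever_knob']:
    for r in ctrl.cut_out('wrist',l)[:3]:
        m=r['pixels']; q=P[m]; q=q[~np.isnan(q[:,0])]
        print(l,round(r['conf'],2),(np.array(r['rect'])*[560,420,560,420]).round().astype(int),np.median(q,0).round(4),np.percentile(q[:,2],95).round(3),m.sum())
q=P[(P[...,2]>.056)&(P[...,2]<.064)&(np.hypot(P[...,0]-.568,P[...,1]+.293)<.13)]
print(len(q),cv2.minAreaRect((q[:,:2]*1000).astype(np.float32)))
E
```

```text
2.8 [ 0.5237 -0.2897  0.3015] [ 3.1415e+00  1.0000e-04 -2.0180e-01] 0.00026315313585306157 [-0.48 -0.07 -0.39]
breaker 0.81 [195  88 345 189] [ 0.5733 -0.2989  0.0617] 0.153 14471
test_button 0.74 [219 156 245 186] [ 0.5459 -0.2485  0.0797] 0.081 714
test_button 0.41 [411  22 530 136] [ 0.5713 -0.5331  0.0578] 0.095 8493
test_button 0.19 [  0 144  53 208] [ 0.5835 -0.0035  0.0526] 0.086 2406
lever 0.69 [302 149 337 178] [ 0.5453 -0.3382  0.161 ] 0.165 773
lever_knob 0.81 [305 151 337 181] [ 0.5455 -0.3382  0.1612] 0.165 752
10569 ((570.235595703125, -298.5724182128906), (169.47850036621094, 108.88668823242188), 78.96175384521484)
```

View pics/w1.png

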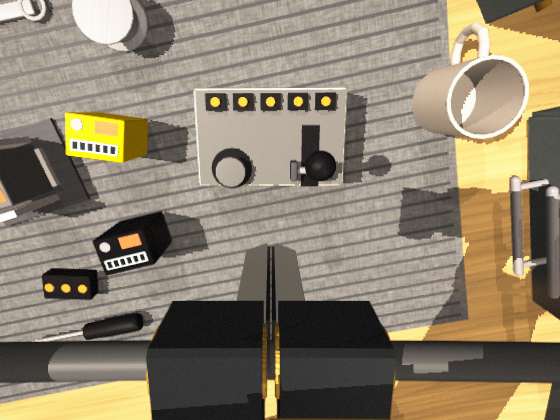

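The wrist picture shows the button cap at (232,170), the knob at (320,166), the unit in its dock at the left edge and the mug at (475,95). I'll turn the hand about 45° so its body clears the knob, then press the button.

>>> {"op": "step_arm", "data": {
  "deltas": [
    {"dp":[0,0,0],"twist":-1},
    {"dp":[0,0,0],"twist":-1},
    {"dp":[0,0,0],"twist":-1},
    {"dp":[0,0,0],"twist":-1},
    {"dp":[0,0,0],"twist":-1},
    {"dp":[0,0,0],"twist":-1},
    {"dp":[0,0,0],"twist":-1},
    {"dp":[0,0,0],"twist":-1},
    {"dp":[0,0,0],"twist":-1},
    {"dp":[0,0,0],"twist":-1},
    {"dp":[0,0,0],"twist":-1},
    {"dp":[0,0,0],"twist":-0.5}
  ]
}}

```text
time_s: 4.25
ee_pos: [0.524, -0.2894, 0.3016]
eef_rot: [3.141, -0.0, 0.604]
force: [-0.3, 1.0, 0.1]
grip_width: 0.0004
grip_force: 0.0
```

Run:
```python
from h import *
goto(.545,-.2475,.1)
```

```text
at [ 0.524  -0.2894  0.3016] 0.604 -> dp [ 1.03 -0.56  5.04] twist -0.0
```

>>> {"op": "step_arm", "data": {
  "deltas": [
    {"dp":[0.5,-0.28,0],"twist":0},
    {"dp":[0.53,-0.28,0],"twist":0},
    {"dp":[0,0,0.9],"twist":0},
    {"dp":[0,0,0.9],"twist":0},
    {"dp":[0,0,0.9],"twist":0},
    {"dp":[0,0,0.9],"twist":0},
    {"dp":[0,0,0.9],"twist":0},
    {"dp":[0,0,0.5],"twist":0},
    {"dp":[0,0,0],"twist":0},
    {"dp":[0,0,0],"twist":0}
  ]
}}

```text
time_s: 5.25
ee_pos: [0.5458, -0.2477, 0.1024]
eef_rot: [3.141, -0.0, 0.601]
force: [-0.9, -0.1, 0.3]
grip_width: 0.0007
grip_force: 0.0
```

>>> {"op": "step_arm", "data": {
  "deltas": [
    {"dp":[0,0,0.2],"twist":0},
    {"dp":[0,0,0.2],"twist":0},
    {"dp":[0,0,0.15],"twist":0},
    {"dp":[0,0,0.15],"twist":0},
    {"dp":[0,0,0.05],"twist":0},
    {"dp":[0,0,0],"twist":0},
    {"dp":[0,0,0],"twist":0}
  ]
}}

```text
time_s: 5.95
ee_pos: [0.5457, -0.2474, 0.0722]
eef_rot: [3.141, -0.0, 0.602]
force: [-3.6, 1.0, 8.9]
grip_width: 0.0006
grip_force: 4.5
```

>>> {"op": "step_arm", "data": {
  "deltas": [
    {"dp":[0,0,-0.5],"twist":0},
    {"dp":[0,0,-1],"twist":0},
    {"dp":[0,0,-1],"twist":0},
    {"dp":[0,0,-1],"twist":0},
    {"dp":[0,0,-1],"twist":0},
    {"dp":[0,0,-1],"twist":1},
    {"dp":[0,0,0],"twist":1},
    {"dp":[0,0,0],"twist":1},
    {"dp":[0,0,0],"twist":1},
    {"dp":[0,0,0],"twist":1},
    {"dp":[0,0,0],"twist":1},
    {"dp":[0,0,0],"twist":1}
  ],
  "gripper": 1
}}

```text
time_s: 7.15
ee_pos: [0.5456, -0.2473, 0.2912]
eef_rot: [-3.141, 0.0, 0.11]
force: [0.6, 0.4, 0.5]
grip_width: 0.0921
grip_force: 0.0
```

Run:
```python
from h import *
im,d,P=cloud('wrist'); 
for r in ctrl.cut_out('wrist','lever_knob')[:2]+ctrl.cut_out('wrist','test_button')[:1]:
    q=P[r['pixels']]; q=q[~np.isnan(q[:,0])]; print(round(r['conf'],2),(np.array(r['rect'])*[560,420,560,420]).round().astype(int),np.median(q,0).round(4),np.percentile(q[:,2],95).round(3))
goto(.54,.02,.3)
```

```text
0.73 [257 170 286 198] [ 0.5464 -0.2473  0.0796] 0.081
0.69 [316 203 351 293] [ 0.4717 -0.3252  0.0917] 0.108
0.72 [  0  87  79 148] [ 0.5866 -0.0012  0.0843] 0.088
at [ 0.5456 -0.2473  0.2913] 0.115 -> dp [ 0.63 -6.65 -0.22] twist -0.0
```

The lever has dropped: the knob's top is now at z≈0.108. Next, over the dock.

>>> {"op": "step_arm", "data": {
  "deltas": [
    {"dp":[0.05,-0.8,0],"twist":0},
    {"dp":[0.05,-0.8,0],"twist":0},
    {"dp":[0.05,-0.8,0],"twist":0},
    {"dp":[0.05,-0.8,0],"twist":0},
    {"dp":[0.05,-0.8,0],"twist":0},
    {"dp":[0.05,-0.8,0],"twist":0},
    {"dp":[0.05,-0.8,0],"twist":0},
    {"dp":[0.05,-0.8,0],"twist":0},
    {"dp":[0.05,-0.25,0],"twist":0},
    {"dp":[0,0,0],"twist":0},
    {"dp":[0,0,0],"twist":0}
  ]
}}

```text
time_s: 8.4
ee_pos: [0.5336, 0.0183, 0.2914]
eef_rot: [3.141, 0.0, 0.114]
force: [-0.0, 0.1, -0.9]
grip_width: 0.0939
grip_force: 0.0
```

Run:
```python
from h import *
im,d,P=cloud('wrist'); save(im,'w2.png'); np.savez('w2.npz',im=im,P=P)
for l in ['unit','dock','terminal_block']:
    for r in ctrl.cut_out('wrist',l)[:3]:
        m=r['pixels']; q=P[m]; q=q[~np.isnan(q[:,0])]; z=q[:,2]; t=q[z>np.percentile(z,95)-.006]
        print(l,round(r['conf'],2),(np.array(r['rect'])*[560,420,560,420]).round().astype(int),np.median(q,0).round(4),np.percentile(z,95).round(3),m.sum(),cv2.minAreaRect((t[:,:2]*1000).astype(np.float32)))
C=P[(np.hypot(P[...,0]-.583,P[...,1]-.022)<.08)]
for a,b in [(.003,.009),(.0815,.0875),(.0885,.094)]:
    q=C[(C[:,2]>a)&(C[:,2]<b)]; print(a,len(q),cv2.minAreaRect((q[:,:2]*1000).astype(np.float32)))
print(ctrl.get_obs()['ee_pos'],ctrl.get_obs()['eef_rot'])
```

```text
unit 0.87 [332 204 400 264] [ 0.4899 -0.0914  0.0786] 0.081 2827 ((510.2408447265625, -86.36308288574219), (121.52616119384766, 73.47821807861328), 26.57787322998047)
unit 0.81 [352  96 440 159] [ 0.6102 -0.1048  0.0798] 0.082 3395 ((609.2078857421875, -112.65251159667969), (61.9332389831543, 45.21395492553711), 71.02787017822266)
unit 0.66 [250 106 300 165] [0.5868 0.0197 0.0861] 0.088 2638 ((585.7498168945312, 19.410499572753906), (61.69343566894531, 45.854042053222656), 4.40742301940918)
dock 0.85 [224  86 324 178] [0.5905 0.0283 0.0062] 0.09 6114 ((584.4622192382812, 21.12198829650879), (84.98493194580078, 49.55100631713867), 6.256145477294922)
terminal_block 0.84 [240 232 291 274] [0.4308 0.0149 0.0237] 0.026 1504 ((426.9810791015625, 15.118640899658203), (64.3045425415039, 37.62016677856445), 75.89325714111328)
terminal_block 0.74 [440 111 560 302] [ 0.5745 -0.2419  0.0612] 0.08 10569 ((504.6051330566406, -278.658935546875), (136.28982543945312, 33.29109191894531), 38.35625076293945)
terminal_block 0.58 [  0  81 126 215] [0.5385 0.2711 0.0211] 0.087 11926 ((543.1538696289062, 270.50506591796875), (65.51605224609375, 10.174384117126465), 22.28789710998535)
0.003 4627 ((589.7000122070312, 18.619239807128906), (141.28128051757812, 147.92221069335938), 19.574974060058594)
0.0815 2380 ((587.6197509765625, 20.96368408203125), (78.52055358886719, 49.0078239440918), 5.120898246765137)
0.0885 769 ((584.4918823242188, 21.246604919433594), (84.79336547851562, 48.980796813964844), 6.33882474899292)
[0.53350801 0.01809064 0.29137851] [3.14153292e+00 1.47217544e-04 1.12012997e-01]
```

View pics/w2.png

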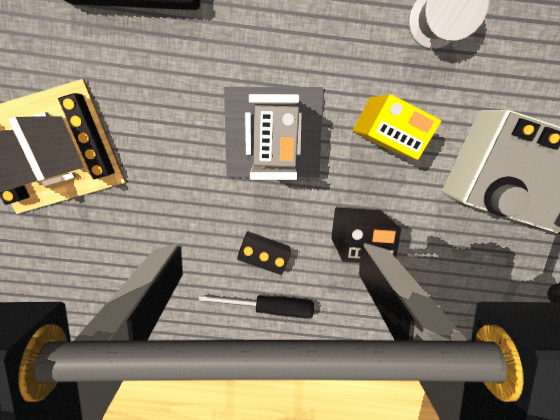

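The wrist picture shows the grey unit in the dock at (276,135), standing between white cheeks at top and bottom. The terminal block is at (265,252) and the bay is at the left edge. Now the grasp on its ±y faces.

Run:
```python
from h import *
print(ctrl.get_obs()['qpos'].round(3)); goto(.585,.0205,.04,.105)
```

```text
[-0.035  0.212  1.433 -0.     1.497  1.424]
at [0.5335 0.0181 0.2914] 0.112 -> dp [1.29 0.08 6.28] twist 0.1
```

>>> {"op": "step_arm", "data": {
  "deltas": [
    {"dp":[0.65,0.04,0],"twist":0.1},
    {"dp":[0.64,0.04,0],"twist":0},
    {"dp":[0,0,0.7],"twist":0},
    {"dp":[0,0,0.7],"twist":0},
    {"dp":[0,0,0.7],"twist":0},
    {"dp":[0,0,0.7],"twist":0},
    {"dp":[0,0,0.7],"twist":0},
    {"dp":[0,0,0.7],"twist":0},
    {"dp":[0,0,0.7],"twist":0},
    {"dp":[0,0,0.7],"twist":0},
    {"dp":[0,0,0.68],"twist":0},
    {"dp":[0,0,0],"twist":0}
  ]
}}

```text
time_s: 9.8
ee_pos: [0.5832, 0.0209, 0.0369]
eef_rot: [-3.141, 0.006, 0.105]
force: [0.6, 0.1, 0.1]
grip_width: 0.0942
grip_force: 0.0
```

>>> {"op": "step_arm", "data": {
  "deltas": [
    {"dp":[0,0,0],"twist":0},
    {"dp":[0,0,0],"twist":0},
    {"dp":[0,0,0],"twist":0},
    {"dp":[0,0,0],"twist":0},
    {"dp":[0,0,0],"twist":0},
    {"dp":[0,0,0],"twist":0},
    {"dp":[0,0,0],"twist":0},
    {"dp":[0,0,0],"twist":0}
  ],
  "gripper": -1,
  "squeeze": 20
}}

```text
time_s: 10.6
ee_pos: [0.5852, 0.0214, 0.0405]
eef_rot: [3.141, -0.0, 0.106]
force: [0.6, -1.2, 2.5]
grip_width: 0.046
grip_force: 19.9
```

>>> {"op": "step_arm", "data": {
  "deltas": [
    {"dp":[0,0,-0.3],"twist":0},
    {"dp":[0,0,-0.6],"twist":0},
    {"dp":[0,0,-0.8],"twist":0},
    {"dp":[0,0,-0.8],"twist":0},
    {"dp":[0,0,-0.6],"twist":0},
    {"dp":[0,0,0],"twist":-1},
    {"dp":[0,0,0],"twist":-1},
    {"dp":[0,0,0],"twist":-1},
    {"dp":[0,0,0],"twist":-1},
    {"dp":[0,0,0],"twist":0}
  ]
}}

```text
time_s: 11.6
ee_pos: [0.5849, 0.0216, 0.1647]
eef_rot: [-3.141, 0.0, 0.387]
force: [-0.1, 0.4, -2.1]
grip_width: 0.0458
grip_force: 19.9
```

Run:
```python
from h import *
print(ctrl.get_obs()['grip_width']);goto(.426,.15,.045)
```

```text
0.0458235264724614
at [0.5849 0.0216 0.1647] 0.387 -> dp [-2.47 -4.47  2.99] twist -0.0
```

>>> {"op": "step_arm", "data": {
  "deltas": [
    {"dp":[-0.3,-0.55,0],"twist":0},
    {"dp":[-0.45,-0.8,0],"twist":0},
    {"dp":[-0.45,-0.8,0],"twist":0},
    {"dp":[-0.45,-0.8,0],"twist":0},
    {"dp":[-0.45,-0.8,0],"twist":0},
    {"dp":[-0.37,-0.72,0],"twist":0},
    {"dp":[0,0,0.6],"twist":0},
    {"dp":[0,0,0.7],"twist":0},
    {"dp":[0,0,0.7],"twist":0},
    {"dp":[0,0,0.6],"twist":0},
    {"dp":[0,0,0.4],"twist":0},
    {"dp":[0,0,0],"twist":0}
  ]
}}

```text
time_s: 12.8
ee_pos: [0.4252, 0.1498, 0.0429]
eef_rot: [-3.141, 0.003, 0.383]
force: [0.6, 0.4, -2.2]
grip_width: 0.0456
grip_force: 19.9
```

>>> {"op": "step_arm", "data": {
  "deltas": [
    {"dp":[0,0,0.08],"twist":0},
    {"dp":[0,0,0.08],"twist":0},
    {"dp":[0,0,0.05],"twist":0},
    {"dp":[0,0,0.05],"twist":0},
    {"dp":[0,0,0],"twist":0}
  ]
}}

```text
time_s: 13.3
ee_pos: [0.4267, 0.1502, 0.0343]
eef_rot: [3.141, -0.001, 0.385]
force: [-0.3, -0.3, 1.1]
grip_width: 0.0458
grip_force: 19.9
```

>>> {"op": "step_arm", "data": {
  "deltas": [
    {"dp":[0,0,0],"twist":0},
    {"dp":[0,0,0],"twist":0},
    {"dp":[0,0,0],"twist":0},
    {"dp":[0,0,0],"twist":0},
    {"dp":[0,0,-0.5],"twist":0},
    {"dp":[0,0,-1],"twist":0},
    {"dp":[0,0,-1],"twist":0},
    {"dp":[0,0,-1],"twist":0},
    {"dp":[0.5,-0.5,-0.9],"twist":0},
    {"dp":[0.8,-0.6,-0.9],"twist":0},
    {"dp":[0.8,-0.6,-0.8],"twist":0},
    {"dp":[0,0,0],"twist":0}
  ],
  "gripper": 1
}}

```text
time_s: 14.5
ee_pos: [0.4787, 0.2445, 0.2782]
eef_rot: [-3.141, -0.006, 0.387]
force: [-0.4, -0.5, -0.5]
grip_width: 0.0941
grip_force: 0.0
```

>>> {"op": "step_arm", "data": {
  "deltas": [
    {"dp":[0,0,0],"twist":0},
    {"dp":[0,0,0],"twist":0}
  ]
}}

```text
time_s: 14.7
ee_pos: [0.4759, 0.2406, 0.2732]
eef_rot: [3.141, 0.002, 0.385]
force: [0.2, -0.3, 0.5]
grip_width: 0.0941
grip_force: 0.0
```

Run:
```python
from h import *
print(np.round(ctrl.get_obs()['ee_pos'],4))
im,d,P=cloud('wrist'); save(im,'w3.png'); np.savez('w3.npz',im=im,P=P)
for l in ['unit','bay']:
    for r in ctrl.cut_out('wrist',l)[:3]:
        m=r['pixels']; q=P[m]; q=q[~np.isnan(q[:,0])]; z=q[:,2]; t=q[z>np.percentile(z,95)-.006]
        print(l,round(r['conf'],2),(np.array(r['rect'])*[560,420,560,420]).round().astype(int),np.median(q,0).round(4),np.percentile(z,95).round(3),m.sum(),cv2.minAreaRect((t[:,:2]*1000).astype(np.float32)))
```

```text
[0.4759 0.2406 0.2732]
unit 0.84 [301 213 351 285] [0.4354 0.156  0.0795] 0.082 3258 ((427.0345764160156, 150.36334228515625), (62.35137939453125, 46.48859405517578), 20.2086124420166)
unit 0.81 [482 247 557 304] [ 0.4815 -0.0732  0.0541] 0.08 2796 ((483.9194641113281, -82.74777221679688), (33.558170318603516, 36.894256591796875), 24.626577377319336)
unit 0.51 [545 170 560 191] [ 0.5992 -0.0795  0.0085] 0.018 170 ((598.8660278320312, -79.25562286376953), (13.605264663696289, 6.293844699859619), 28.186939239501953)
bay 0.89 [176  54 309 168] [0.5358 0.2999 0.0069] 0.09 14336 ((531.6290893554688, 298.4640808105469), (64.92416381835938, 67.77859497070312), 23.069883346557617)
```

View pics/w3.png

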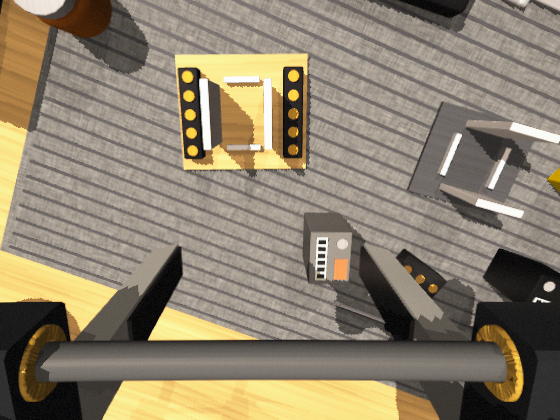

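The wrist picture shows the bay with white cheeks at (206,115) and (267,113) and lips at (242,79) and (243,148). The unit stands upright on the mat at (327,248). I'll refine the bay's yaw and centre from its cheek tops.

Run:
```python
from h import *
for f,lo in (('w3',.086),('top0',.08)):
    P=np.load(f+'.npz')['P'].reshape(-1,3)
    q=P[(np.hypot(P[:,0]-.5315,P[:,1]-.2985)<.06)&(P[:,2]>lo)&(P[:,2]<.096)]
    c0=np.array([.5315,.2985]); a=.39
    for _ in range(2):
        u=(q[:,:2]-c0)@np.array([[np.cos(a),-np.sin(a)],[np.sin(a),np.cos(a)]])
        A=u[(u[:,1]>.015)]; B=u[u[:,1]<-.015]
        s=[np.polyfit(k[:,0],k[:,1],1)[0] for k in (A,B)]; m=np.array([(np.percentile(k,2,0)+np.percentile(k,98,0))/2 for k in (A,B)])
        print(f,a,len(A),len(B),np.round(s,3),m.round(4).tolist(),[(np.percentile(k,98,0)-np.percentile(k,2,0)).round(4) for k in (A,B)])
        a+=np.mean(s)
    mm=m.mean(0); print('centre',c0+[np.cos(a)*mm[0]-np.sin(a)*mm[1],np.sin(a)*mm[0]+np.cos(a)*mm[1]])
P=np.load('w3.npz')['P'].reshape(-1,3); q=P[(np.hypot(P[:,0]-.427,P[:,1]-.15)<.05)&(P[:,2]>.076)&(P[:,2]<.086)]; print(cv2.minAreaRect((q[:,:2]*1000).astype(np.float32)))
goto(.427,.1505,.16,1.96)
```

```text
w3 0.39 619 571 [ 0.002 -0.002] [[-0.0002, 0.0295], [0.0005, -0.03]] [array([0.0628, 0.0078]), array([0.0628, 0.0071])]
w3 0.3897807748056694 619 571 [ 0.002 -0.002] [[-0.0002, 0.0295], [0.0005, -0.03]] [array([0.0628, 0.0078]), array([0.0628, 0.0071])]
centre [0.53174658 0.29834331]
top0 0.39 75 69 [-0.001  0.003] [[-0.0008, 0.0317], [-0.0012, -0.0288]] [array([0.0635, 0.0102]), array([0.0633, 0.0084])]
top0 0.39081249256409145 75 69 [-0.002  0.002] [[-0.0008, 0.0317], [-0.0012, -0.0288]] [array([0.0635, 0.0102]), array([0.0633, 0.0083])]
centre [0.52999299 0.29946682]
((427.0345764160156, 150.36334228515625), (62.35137939453125, 46.48859405517578), 20.2086124420166)
at [0.4762 0.2406 0.2739] 0.385 -> dp [-1.62 -1.99  2.85] twist -22.57
```

>>> {"op": "step_arm", "data": {
  "deltas": [
    {"dp":[0,0,0],"twist":-1},
    {"dp":[0,0,0],"twist":-1},
    {"dp":[0,0,0],"twist":-1},
    {"dp":[0,0,0],"twist":-1},
    {"dp":[0,0,0],"twist":-1},
    {"dp":[0,0,0],"twist":-1},
    {"dp":[0,0,0],"twist":-1},
    {"dp":[0,0,0],"twist":-1},
    {"dp":[0,0,0],"twist":-1},
    {"dp":[0,0,0],"twist":-1},
    {"dp":[0,0,0],"twist":-1},
    {"dp":[0,0,0],"twist":-1}
  ]
}}

```text
time_s: 16.05
ee_pos: [0.4764, 0.2409, 0.2742]
eef_rot: [-3.141, 0.0, 1.225]
force: [-0.7, 0.3, -0.3]
grip_width: 0.0939
grip_force: 0.0
```

>>> {"op": "step_arm", "data": {
  "deltas": [
    {"dp":[0,0,0],"twist":-1},
    {"dp":[0,0,0],"twist":-1},
    {"dp":[0,0,0],"twist":-1},
    {"dp":[0,0,0],"twist":-1},
    {"dp":[0,0,0],"twist":-1},
    {"dp":[0,0,0],"twist":-1},
    {"dp":[0,0,0],"twist":-1},
    {"dp":[0,0,0],"twist":-1},
    {"dp":[0,0,0],"twist":-1},
    {"dp":[0,0,0],"twist":-1},
    {"dp":[0,0,0],"twist":-0.55},
    {"dp":[0,0,0],"twist":0}
  ]
}}

```text
time_s: 17.25
ee_pos: [0.4764, 0.2409, 0.2743]
eef_rot: [-3.141, 0.0, 1.96]
force: [-0.6, 0.1, 0.0]
grip_width: 0.0941
grip_force: 0.0
```

Run:
```python
from h import *
goto(.427,.1504,.035,1.958)
```

```text
at [0.4764 0.2409 0.2743] 1.96 -> dp [-1.63 -2.    5.98] twist 0.02
```

>>> {"op": "step_arm", "data": {
  "deltas": [
    {"dp":[-0.4,-0.5,0],"twist":0},
    {"dp":[-0.4,-0.5,0],"twist":0},
    {"dp":[-0.4,-0.5,0],"twist":0},
    {"dp":[-0.43,-0.5,0],"twist":0},
    {"dp":[0,0,0.8],"twist":0},
    {"dp":[0,0,0.8],"twist":0},
    {"dp":[0,0,0.8],"twist":0},
    {"dp":[0,0,0.8],"twist":0},
    {"dp":[0,0,0.8],"twist":0},
    {"dp":[0,0,0.8],"twist":0},
    {"dp":[0,0,0.8],"twist":0},
    {"dp":[0,0,0.38],"twist":0}
  ]
}}

```text
time_s: 18.45
ee_pos: [0.4259, 0.1501, 0.0329]
eef_rot: [-3.138, -0.0, 1.958]
force: [-0.2, 1.0, -1.0]
grip_width: 0.094
grip_force: 0.0
```

>>> {"op": "step_arm", "data": {
  "deltas": [
    {"dp":[0,0,0],"twist":0},
    {"dp":[0,0,0],"twist":0},
    {"dp":[0,0,0],"twist":0},
    {"dp":[0,0,0],"twist":0},
    {"dp":[0,0,0],"twist":0},
    {"dp":[0,0,0],"twist":0},
    {"dp":[0,0,0],"twist":0},
    {"dp":[0,0,0],"twist":0}
  ],
  "gripper": -1
}}

```text
time_s: 19.25
ee_pos: [0.4276, 0.1508, 0.0361]
eef_rot: [3.141, 0.0, 1.96]
force: [-3.1, -1.8, 8.6]
grip_width: 0.0617
grip_force: 20.0
```

>>> {"op": "step_arm", "data": {
  "deltas": [
    {"dp":[0,0,-0.3],"twist":0},
    {"dp":[0,0,-0.7],"twist":0},
    {"dp":[0,0,-0.8],"twist":0},
    {"dp":[0,0,-0.8],"twist":0},
    {"dp":[0,0,-0.8],"twist":0},
    {"dp":[0,0,-0.1],"twist":0},
    {"dp":[0,0,0],"twist":0},
    {"dp":[0,0,0],"twist":0}
  ]
}}

```text
time_s: 20.05
ee_pos: [0.4267, 0.1506, 0.1742]
eef_rot: [-3.14, -0.0, 1.96]
force: [-1.3, -0.5, -3.3]
grip_width: 0.0614
grip_force: 20.0
```

Run:
```python
from h import *
goto(.5317,.2983,.035+.05,1.961)
```

```text
at [0.4267 0.1506 0.1742] 1.96 -> dp [2.42 3.83 2.23] twist -0.02
```

>>> {"op": "step_arm", "data": {
  "deltas": [
    {"dp":[0.3,0.4,0],"twist":0},
    {"dp":[0.45,0.7,0],"twist":0},
    {"dp":[0.45,0.8,0],"twist":0},
    {"dp":[0.45,0.8,0],"twist":0},
    {"dp":[0.45,0.7,0],"twist":0},
    {"dp":[0.32,0.43,0],"twist":0},
    {"dp":[0,0,0],"twist":0},
    {"dp":[0,0,0],"twist":0}
  ]
}}

```text
time_s: 20.85
ee_pos: [0.5317, 0.298, 0.1734]
eef_rot: [-3.138, 0.0, 1.96]
force: [-0.4, -0.2, -1.9]
grip_width: 0.0619
grip_force: 20.0
```

Run:
```python
from h import *
goto(.5317,.2983,.09,1.961)
im,d,P=cloud('wrist'); save(im,'w4.png'); np.savez('w4.npz',im=im,P=P)
for r in ctrl.cut_out('wrist','unit')[:2]:
    q=P[r['pixels']]; q=q[~np.isnan(q[:,0])]; z=q[:,2]; t=q[np.abs(z-np.median(z))<.005]; print(r['conf'],np.array(r['rect'])*[560,420,560,420],np.percentile(z,[5,50,95]),cv2.minAreaRect((t[:,:2]*1000).astype(np.float32)))
q=P[(np.hypot(P[...,0]-.5315,P[...,1]-.2985)<.06)&(P[...,2]>.20)&(P[...,2]<.235)];print(len(q),cv2.minAreaRect((q[:,:2]*1000).astype(np.float32)))
```

```text
at [0.5317 0.298  0.1734] 1.96 -> dp [0.01 0.   2.09] twist -0.01
0.62 [195.104 202.398 347.816 340.2  ] [0.15996913 0.21711348 0.21907487] ((531.6660766601562, 301.001953125), (62.45335006713867, 42.054290771484375), 21.486852645874023)
18616 ((531.4309692382812, 300.975830078125), (87.33450317382812, 42.521888732910156), 23.005661010742188)
```

View pics/w4.png

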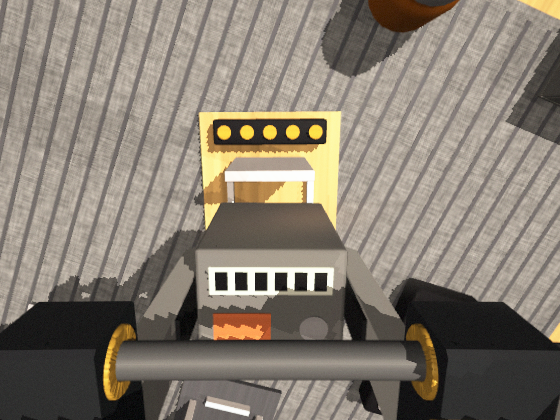

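The wrist picture shows the unit held over the bay, front edge at row 248 from x=198 to x=344. The far cheek is at (268,172). I'll check its offset across the hand from that edge.

Run:
```python
from h import *
P=np.load('w4.npz')['P'].reshape(-1,3); c=np.array([.5317,.298]); a=.390
q=P[(np.hypot(P[:,0]-c[0],P[:,1]-c[1])<.06)&(P[:,2]>.15)&(P[:,2]<.23)]
u=(q[:,:2]-c)@np.array([[np.cos(a),-np.sin(a)],[np.sin(a),np.cos(a)]])
t=(q[:,2]>.214)&(abs(u[:,0])<.025); f=(q[:,2]<.205)&(q[:,2]>.16)&(abs(u[:,0])<.025)&(u[:,1]>0.01)
print('top y max',np.percentile(u[t,1],[95,98,99.5]),np.median(q[t,2]))
print('front face y',np.median(u[f,1]),f.sum(),np.polyfit(u[f,0],u[f,1],1), 'tilt dy/dz',np.polyfit(q[f,2],u[f,1],1)[0])
g=P[(np.hypot(P[:,0]-c[0],P[:,1]-c[1])<.1)&(P[:,2]>.083)&(P[:,2]<.096)]
v=(g[:,:2]-c)@np.array([[np.cos(a),-np.sin(a)],[np.sin(a),np.cos(a)]]); k=(v[:,1]>.02)&(v[:,1]<.045)&(abs(v[:,0])<.036)
print('cheek y',np.percentile(v[k,1],[2,50,98]),k.sum(),'x',np.percentile(v[k,0],[1,99]),np.polyfit(v[k,0],v[k,1],1))
```

```text
top y max [0.02212229 0.02286872 0.0233094 ] 0.21770399459581632
front face y 0.023217919713925714 2897 [-0.00577257  0.02321043] tilt dy/dz -0.001687572473814557
cheek y [0.02728276 0.03135093 0.03489049] 1072 x [-0.03234641  0.03173619] [0.00054839 0.03138479]
```

>>> {"op": "step_arm", "data": {
  "deltas": [
    {"dp":[0.02,0,0.3],"twist":0},
    {"dp":[0,0,0.4],"twist":0},
    {"dp":[0,0,0.3],"twist":0},
    {"dp":[0,0,0.3],"twist":0},
    {"dp":[0,0,0.3],"twist":0},
    {"dp":[0,0,0.3],"twist":0},
    {"dp":[0,0,0.3],"twist":0},
    {"dp":[0,0,0.3],"twist":0},
    {"dp":[0,0,0.3],"twist":0},
    {"dp":[0,0,0.2],"twist":0},
    {"dp":[0,0,0.1],"twist":0},
    {"dp":[0,0,0],"twist":0}
  ]
}}

```text
time_s: 22.15
ee_pos: [0.532, 0.2991, 0.0509]
eef_rot: [-3.141, 0.0, 1.96]
force: [0.4, -0.2, -2.7]
grip_width: 0.0616
grip_force: 20.0
```

>>> {"op": "step_arm", "data": {
  "deltas": [
    {"dp":[0,0,0.05],"twist":0},
    {"dp":[0,0,0.05],"twist":0},
    {"dp":[0,0,0.05],"twist":0},
    {"dp":[0,0,0.05],"twist":0},
    {"dp":[0,0,0],"twist":0}
  ]
}}

```text
time_s: 22.65
ee_pos: [0.532, 0.2991, 0.0431]
eef_rot: [-3.141, 0.0, 1.96]
force: [0.3, 0.2, -2.0]
grip_width: 0.0618
grip_force: 20.0
```

>>> {"op": "step_arm", "data": {
  "deltas": [
    {"dp":[0,0,0.03],"twist":0},
    {"dp":[0,0,0.03],"twist":0},
    {"dp":[0,0,0],"twist":0},
    {"dp":[0,0,0],"twist":0}
  ]
}}

```text
time_s: 23.05
ee_pos: [0.5322, 0.2992, 0.0422]
eef_rot: [3.141, 0.0, 1.96]
force: [-5.4, -2.4, 9.9]
grip_width: 0.0619
grip_force: 20.0
```

Contact with the floor. I'll release, rise and check.

>>> {"op": "step_arm", "data": {
  "deltas": [
    {"dp":[0,0,0],"twist":0},
    {"dp":[0,0,0],"twist":0},
    {"dp":[0,0,0],"twist":0},
    {"dp":[0,0,0],"twist":0},
    {"dp":[0,0,0],"twist":0},
    {"dp":[0,0,-0.4],"twist":0},
    {"dp":[0,0,-0.8],"twist":0},
    {"dp":[0,0,-1],"twist":0},
    {"dp":[0,0,-1],"twist":0},
    {"dp":[0,0,-1],"twist":0},
    {"dp":[0,0,-1],"twist":0},
    {"dp":[0,0,-1],"twist":0}
  ],
  "gripper": 1
}}

```text
time_s: 24.25
ee_pos: [0.5316, 0.2989, 0.2921]
eef_rot: [3.14, -0.0, 1.96]
force: [0.1, -0.0, -1.0]
grip_width: 0.0944
grip_force: 0.0
```

>>> {"op": "step_arm", "data": {
  "deltas": [
    {"dp":[-1,0,0],"twist":1},
    {"dp":[0,0,0],"twist":1},
    {"dp":[0,0,0],"twist":1}
  ]
}}

```text
time_s: 24.55
ee_pos: [0.5474, 0.2612, 0.2905]
eef_rot: [3.14, -0.0, 1.746]
force: [-0.2, 0.3, -0.3]
grip_width: 0.0939
grip_force: 0.0
```

Run:
```python
from h import *
im,d,P=cloud('wrist'); save(im,'w5.png')
c=np.array([.5317,.2983]); a=.390; M=np.array([[np.cos(a),-np.sin(a)],[np.sin(a),np.cos(a)]])
q=P.reshape(-1,3); q=q[np.hypot(q[:,0]-c[0],q[:,1]-c[1])<.055]; u=(q[:,:2]-c)@M
for lo,hi in ((.075,.0875),(.0885,.095)):
    k=(q[:,2]>lo)&(q[:,2]<hi); print(lo,k.sum(),np.percentile(u[k],[1,99],axis=0).round(4).tolist(),np.median(q[k,2]))
for r in ctrl.cut_out('wrist','unit')[:1]:
    t=P[r['pixels']]; t=t[t[:,2]>.078]; v=(t[:,:2]-c)@M; print(r['conf'],np.percentile(v,[2,98],axis=0).round(4).tolist(),np.median(t[:,2]))
im,d,P=cloud('side')
for r in ctrl.cut_out('side','lever_knob')[:2]: print(r['conf'],np.nanmedian(P[r['pixels']],0))
goto(.5,-.3,.3,-.193)
```

```text
0.075 2463 [[-0.0284, -0.0255], [0.0322, 0.0237]] 0.08593550975473602
0.0885 977 [[-0.032, -0.033], [0.032, 0.0342]] 0.08979628064236606
0.8 [[-0.027, -0.0204], [0.0314, 0.0231]] 0.0861341195366418
at [0.5471 0.2622 0.2897] 1.752 -> dp [ 1.54 14.02 -0.26] twist 27.87
```

View pics/w5.png

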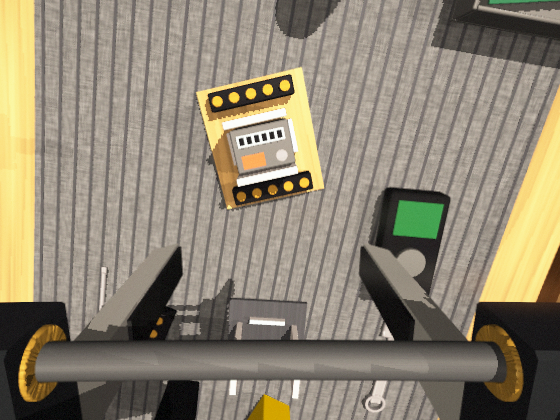

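The wrist picture shows the unit seated in the bay at (263,145), between the cheeks and lips. Its top is at z=0.086, and it sits within about 2 mm of the centre. Now to the lever.

>>> {"op": "step_arm", "data": {
  "deltas": [
    {"dp":[0,0,0],"twist":1},
    {"dp":[0,0,0],"twist":1},
    {"dp":[0,0,0],"twist":1},
    {"dp":[0,0,0],"twist":1},
    {"dp":[0,0,0],"twist":1},
    {"dp":[0,0,0],"twist":1},
    {"dp":[0,0,0],"twist":1},
    {"dp":[0,0,0],"twist":1},
    {"dp":[0,0,0],"twist":1},
    {"dp":[0,0,0],"twist":1},
    {"dp":[0,0,0],"twist":1},
    {"dp":[0,0,0],"twist":1}
  ]
}}

```text
time_s: 25.95
ee_pos: [0.5471, 0.2623, 0.2893]
eef_rot: [3.142, -0.0, 0.912]
force: [-0.3, 0.2, -0.3]
grip_width: 0.0939
grip_force: 0.0
```

>>> {"op": "step_arm", "data": {
  "deltas": [
    {"dp":[0,0,0],"twist":1},
    {"dp":[0,0,0],"twist":1},
    {"dp":[0,0,0],"twist":1},
    {"dp":[0,0,0],"twist":1},
    {"dp":[0,0,0],"twist":1},
    {"dp":[0,0,0],"twist":1},
    {"dp":[0,0,0],"twist":1},
    {"dp":[0,0,0],"twist":1},
    {"dp":[0,0,0],"twist":1},
    {"dp":[0,0,0],"twist":1},
    {"dp":[0,0,0],"twist":1},
    {"dp":[0,0,0],"twist":1}
  ]
}}

```text
time_s: 27.15
ee_pos: [0.5471, 0.2623, 0.2893]
eef_rot: [-3.142, -0.0, 0.074]
force: [0.2, -0.8, 0.7]
grip_width: 0.0941
grip_force: 0.0
```

>>> {"op": "step_arm", "data": {
  "deltas": [
    {"dp":[0,0,0],"twist":1},
    {"dp":[0,0,0],"twist":1},
    {"dp":[0,0,0],"twist":1},
    {"dp":[0,0,0],"twist":0.87},
    {"dp":[0,0.8,0],"twist":0},
    {"dp":[0,1,0],"twist":0},
    {"dp":[0,1,0],"twist":0},
    {"dp":[0,1,0],"twist":0},
    {"dp":[0,1,0],"twist":0},
    {"dp":[0,1,0],"twist":0},
    {"dp":[0,1,0],"twist":0},
    {"dp":[0,1,0],"twist":0}
  ]
}}

```text
time_s: 28.35
ee_pos: [0.486, -0.0452, 0.2895]
eef_rot: [3.142, -0.001, -0.193]
force: [1.0, -0.5, -0.2]
grip_width: 0.094
grip_force: 0.0
```

Run:
```python
from h import *
goto(.5,-.3,.3,-.193)
```

```text
at [ 0.486  -0.0452  0.2895] -0.193 -> dp [ 1.56  6.18 -0.26] twist 0.0
```

>>> {"op": "step_arm", "data": {
  "deltas": [
    {"dp":[0.35,0.9,0],"twist":0},
    {"dp":[0.1,0.9,0],"twist":0},
    {"dp":[0,0.9,0],"twist":0},
    {"dp":[0,0.9,0],"twist":0},
    {"dp":[0,0.9,0],"twist":0},
    {"dp":[0,0.9,0],"twist":0},
    {"dp":[0,0.7,0],"twist":0},
    {"dp":[0,0,0],"twist":0},
    {"dp":[0,0,0],"twist":0},
    {"dp":[0,0,0],"twist":0}
  ]
}}

```text
time_s: 29.35
ee_pos: [0.4572, -0.2859, 0.2892]
eef_rot: [-3.142, -0.0, -0.194]
force: [-0.4, 0.5, 0.2]
grip_width: 0.0936
grip_force: 0.0
```

Run:
```python
from h import *
im,d,P=cloud('wrist'); save(im,'w6.png')
for l in ('lever_knob','lever'):
  for r in ctrl.cut_out('wrist',l)[:2]:
    q=P[r['pixels']]; q=q[~np.isnan(q[:,0])]; b=q[q[:,2]>.1]
    print(l,r['conf'],np.array(r['rect'])*[560,420,560,420],np.median(q,0).round(4),np.percentile(q,[2,98],axis=0).round(4).tolist(),np.median(b,0),len(b))
q=P.reshape(-1,3); q=q[(np.hypot(q[:,0]-.448,q[:,1]+.3205)<.03)&(q[:,2]>.085)]
s=np.linalg.lstsq(np.c_[2*q,np.ones(len(q))],(q**2).sum(1),rcond=None)[0]; print('sphere',s[:3],np.sqrt(s[3]+s[:3]@s[:3]),len(q),q.max(0),q.min(0))
goto(.448,-.3205,.076,-.193)
```

```text
lever_knob 0.85 [291.704 105.504 317.408 200.886] [ 0.4734 -0.3262  0.0909] [[0.4388, -0.3386, 0.0721], [0.5282, -0.3088, 0.1083]] [ 0.44960981 -0.32008043  0.10526662] 464
lever 0.6 [291.312 106.68  320.32  199.584] [ 0.47   -0.3261  0.0923] [[0.439, -0.338, 0.0731], [0.5271, -0.309, 0.1083]] [ 0.44961083 -0.32017817  0.10526905] 463
sphere [ 0.65322045 -0.18744255  0.25801234] 0.27152165692803265 12602 [ 0.47796586 -0.30648978  0.41195381] [ 0.43581258 -0.346798    0.08567366]
at [ 0.4572 -0.286   0.2892] -0.194 -> dp [-0.06  0.89  5.33] twist -0.01
```

View pics/w6.png

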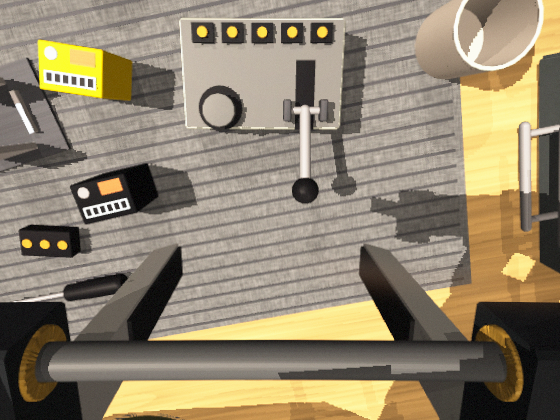

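The wrist picture shows the lever dropped, with the knob at (305,190) directly in front of the housing. I'll go down over the knob and grip it.

>>> {"op": "step_arm", "data": {
  "deltas": [
    {"dp":[-0.05,0.45,0],"twist":0},
    {"dp":[0,0.44,0],"twist":0},
    {"dp":[0,0,0.8],"twist":0},
    {"dp":[0,0,0.8],"twist":0},
    {"dp":[0,0,0.8],"twist":0},
    {"dp":[0,0,0.8],"twist":0},
    {"dp":[0,0,0.8],"twist":0},
    {"dp":[0,0,0.8],"twist":0},
    {"dp":[0,0,0.5],"twist":0},
    {"dp":[0,0,0],"twist":0},
    {"dp":[0,0,0],"twist":0}
  ]
}}

```text
time_s: 30.6
ee_pos: [0.4483, -0.3217, 0.0776]
eef_rot: [3.141, -0.0, -0.195]
force: [-0.2, -0.3, 0.7]
grip_width: 0.0939
grip_force: 0.0
```

>>> {"op": "step_arm", "data": {
  "deltas": [
    {"dp":[0,0,0],"twist":0},
    {"dp":[0,0,0],"twist":0},
    {"dp":[0,0,0],"twist":0},
    {"dp":[0,0,0],"twist":0},
    {"dp":[0,0,0],"twist":0},
    {"dp":[0,0,0],"twist":0},
    {"dp":[0,0,0],"twist":0},
    {"dp":[0,0,0],"twist":0},
    {"dp":[0,0,0],"twist":0},
    {"dp":[0,0,0],"twist":0}
  ],
  "gripper": -1,
  "squeeze": 10
}}

```text
time_s: 31.6
ee_pos: [0.4481, -0.3208, 0.0769]
eef_rot: [-3.141, 0.0, -0.195]
force: [0.9, 5.1, 0.1]
grip_width: 0.0269
grip_force: 10.0
```

>>> {"op": "step_arm", "data": {
  "deltas": [
    {"dp":[0.11,0,-0.28],"twist":0},
    {"dp":[0.15,0,-0.26],"twist":0},
    {"dp":[0.19,0,-0.23],"twist":0},
    {"dp":[0.22,0,-0.21],"twist":0},
    {"dp":[0.24,0,-0.17],"twist":0},
    {"dp":[0.26,0,-0.14],"twist":0},
    {"dp":[0.28,0,-0.1],"twist":0},
    {"dp":[0.29,0,-0.06],"twist":0},
    {"dp":[0.3,0,-0.02],"twist":0},
    {"dp":[0.25,0,0.02],"twist":0},
    {"dp":[0,0,0],"twist":0},
    {"dp":[0,0,0],"twist":0}
  ]
}}

```text
time_s: 32.8
ee_pos: [0.5385, -0.3388, 0.1362]
eef_rot: [3.142, -0.002, -0.195]
force: [0.0, 5.9, 4.9]
grip_width: 0.0273
grip_force: 10.0
```

>>> {"op": "step_arm", "data": {
  "deltas": [
    {"dp":[0.03,0,0],"twist":0},
    {"dp":[0,0,0],"twist":0},
    {"dp":[0,0,0],"twist":0},
    {"dp":[0,0,0],"twist":0},
    {"dp":[0,0,0],"twist":0},
    {"dp":[0,0,-0.5],"twist":0},
    {"dp":[0,0,-1],"twist":0},
    {"dp":[0,0,-1],"twist":0},
    {"dp":[0,0,-1],"twist":0},
    {"dp":[-0.8,0,-1],"twist":0},
    {"dp":[0,0,0],"twist":0},
    {"dp":[0,0,0],"twist":0}
  ],
  "gripper": 1
}}

```text
time_s: 34.0
ee_pos: [0.5082, -0.3334, 0.3149]
eef_rot: [3.141, -0.002, -0.196]
force: [0.3, 0.3, -1.0]
grip_width: 0.0943
grip_force: 0.0
```

Run:
```python
from h import *
for n in ('wrist','top'):
    im,d,P=cloud(n); save(im,n+'_end.png')
    for l in ('lever_knob','test_button','unit'):
        for r in ctrl.cut_out(n,l)[:3]:
            q=P[r['pixels']]; q=q[~np.isnan(q[:,0])]; print(n,l,round(r['conf'],2),np.median(q,0).round(4),np.percentile(q[:,2],98).round(3))
o=ctrl.get_obs(); print(o['time_s'],o['ee_pos'],o['force'],o['grip_width'])
```

```text
wrist lever_knob 0.81 [ 0.5447 -0.3396  0.1611] 0.165
wrist lever_knob 0.54 [ 0.5452 -0.2499  0.0797] 0.081
wrist test_button 0.83 [ 0.5454 -0.2492  0.0798] 0.081
wrist unit 0.74 [ 0.6082 -0.1267  0.0797] 0.083
wrist unit 0.64 [ 0.4816 -0.1164  0.0791] 0.082
wrist unit 0.48 [ 0.5728 -0.2993  0.0619] 0.162
top test_button 0.59 [ 0.5438 -0.2451  0.0797] 0.087
top test_button 0.29 [ 0.5852 -0.5407  0.0522] 0.6
top unit 0.81 [0.5291 0.299  0.0872] 0.094
top unit 0.71 [ 0.4769 -0.1021  0.0807] 0.087
top unit 0.55 [ 0.6053 -0.1127  0.0802] 0.088
34.4 [ 0.50852914 -0.33323331  0.31327509] [-0.59695398  0.2928142  -0.62410881] 0.09410213974000528
```

View pics/top_end.png

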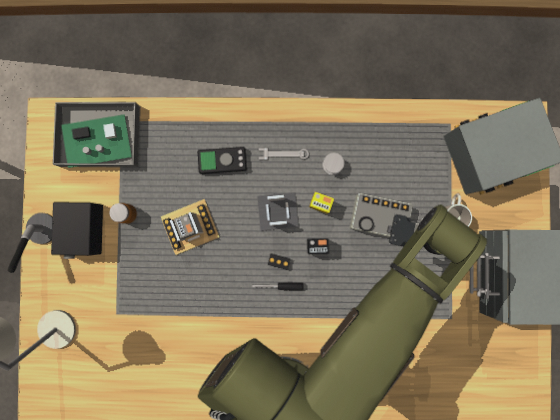

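The top picture shows the unit in the bay at (187,226), the dock empty at (277,211) and the bystanders where they started. The knob is back at its original up position (0.545, -0.339, 0.165).

```bash
python3 -c "
from station import ctrl
print(ctrl.hand_in())"
```

```text
the job is handed in; nothing more can be done
None
```

I tripped the breaker with its test button, moved the grey unit into the test bay, lifted the lever back onto its rear stop and handed the job in at about 34 s; the hand-in returned no verdict, but my last camera check showed everything in place.

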